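Trip the hidden tray catch of a parts keeper with a release pin

TASK

The release button of the blue parts keeper is gone and the brass carburetor float is shut inside it: take the red-handled release pin from its wooden block, reach down through the small yellow-ringed hole in the keeper's top and press the hidden spring catch gently, by feel, until the tray springs out towards its front. How deep the catch sits is not known and it bends if it is forced against its stop, so never push on the keeper with 20 N or more. Then stand the pin fully back in the bore of its block and let go, with the float still in the tray and the piston, camshaft and crankshaft left where they are.

Things in the scene. Friction and masses are not known exactly. Their poses are not given: they have to be found in the camera images.
- keeper: Parts keeper: fixed blue steel case, 200 (x, depth) x 150 (y) x 80 mm high, a grey strip across the rear of its 6 mm thick roof. Origin: centre of the underside; own -x is its front, where the tray comes out. The hidden catch is a flat 22 x 22 mm pad straight under the hole, its top anywhere from 16 to 40 mm below the hole's mouth: different every time and not visible.
- hole (a point): Centre of the mouth of the round, yellow-ringed access hole in the keeper's flat top, 80 mm above the work surface; in the keeper's axes 67.5 mm behind (+x) and 30 mm left (+y) of its centre. Diameter 11 mm through the 6 mm roof, open below down to the catch's pad.
- catch_line (a point): Point on the hole's axis 40 mm under its mouth (does not move). The catch's pad is pressed straight down along this line: it yields against its spring (3 N at first, 1 N more for each mm), lets the tray go after about 4 mm (7 to 9.5 N), meets a hard stop after 10 mm (13 N) and springs back when freed. Over 20 N bends it.
- tray (a joint): How far the tray has slid out of the keeper's front, m: 0 shut (caught), springs by itself to its stop at 0.075 in about a second once the catch is pressed; it then stays out.
- tray_floor (a point): Middle of the tray's inner floor, 12 mm above the work surface; the tray is an aluminium pan, 122 x 122 mm inside, walls 4 mm thick and 30 mm high overall, with a grey front 62 mm high and a small steel bar handle; it moves with the tray.
- float: Brass carburetor float, 36 x 42 x 16 mm, 25 g, lying loose in the tray (out of sight while the tray is shut). Origin: middle of its underside.
- pin: Release pin, about 60 g, standing upright in the block at the start. Origin at the tip (lower end), z up along the pin to the handle. Steel shank 8 mm in diameter and 75 mm long, tapering over the last 3 mm to a 5 mm flat tip; a 22 mm collar 75 to 80 mm above the tip; a red square handle 18 x 18 mm (sides along own x and y) from 80 to 125 mm.
- pin_tip (a point): Tip of the pin (its origin).
- pin_grip (a point): Point on the pin's axis 104 mm above the tip, a good height for gripping the handle.
- block: Fixed wooden block, 60 x 60 x 40 mm high, that holds the pin. Origin: centre of its underside. (Well clear of the work, beyond x = 0.55 and y = 0.33, stands a fixed lamp 0.4 m high.)
- bore (a point): Centre of the mouth of the blind bore in the block's top, 40 mm above the work surface: diameter 10 mm, 32 mm deep. The pin stands on its bottom, tip 8 mm above the work surface, collar 43 mm above the block's top.
- piston: Aluminium piston standing on its skirt, 65 mm in diameter, 56 mm high, loose. Origin: centre of its underside. Bystander.
- camshaft: Steel camshaft standing upright on its white nylon gear: gear 88 mm in diameter, 130 mm high in all, loose. Origin: centre of the gear's underside. Bystander.
- crankshaft: Forged steel crankshaft lying on its two flat webs, 270 mm long along its own y, 76 mm high, 1.5 kg, loose. Origin: on the work surface under the middle of the webs. Bystander.
Mind the look-alikes: they are no part of the job. Leave any purple or turquoise look-alike of the block alone. What is shaped like the pin but white is not meant.

How it is judged:
On the way, in this order (a step that is already met when the one before it is completed fails the run):
1. The pin's tip is in the access hole, more than 8 mm below its mouth, with the tray still shut (z of pin_tip in the frame of hole below -0.008 m and horizontal distance between pin_tip and hole below 0.006 m and value of joint tray below 0.003 m), for 0.05 s.
2. The catch is tripped with the pin in the hole: the tray moves out by more than 6 mm while the tip is more than 8 mm below the mouth (z of pin_tip in the frame of hole below -0.008 m and horizontal distance between pin_tip and hole below 0.006 m and value of joint tray above 0.006 m), for 0.05 s.
At the end, for the whole second after the job is handed in: The tray is out by more than 65 mm with the float lying in it; the pin stands at rest in its block's bore, tip at least 27 mm below the bore's mouth, within 4 mm of its axis and within 0.12 rad of upright, let go; piston, camshaft and crankshaft are within 12 mm of where they stood (value of joint tray above 0.065 m and z of pin_tip in the frame of bore below -0.027 m and horizontal distance between pin_tip and bore below 0.004 m and angle between pin's own z axis and vertical below 0.12 rad and linear speed of pin below 0.02 m/s and horizontal distance between float and tray_floor below 0.08 m and z of float in the frame of tray_floor between -0.004 and 0.02 m and distance of each of piston, camshaft, crankshaft from where it was at the start of the episode below 0.012 m); the robot touches nothing.
It fails at once if The pin pushes on the keeper or its catch with 20 N or more (contact force between pin and keeper above 20 N).
It fails at once if The piston is moved by more than 12 mm (distance of piston from where it was at the start of the episode above 0.012 m).
It fails at once if The camshaft is moved by more than 12 mm (distance of camshaft from where it was at the start of the episode above 0.012 m).
It fails at once if The crankshaft is moved by more than 12 mm (distance of crankshaft from where it was at the start of the episode above 0.012 m).
It fails at once if The robot itself pushes on the keeper with 20 N or more (contact force between any of the fingers, the arm and keeper above 20 N).
It also fails if it takes over 56 s, if anything falls off the work surface, if the arm or the gripper's body presses on something with over 40 N, if the wrist force passes 120 N, or if a joint passes its speed limit or range.

ROBOT

A 7-joint arm with a two-finger parallel gripper is mounted at the origin on the work surface. World frame = base frame: x ahead of the robot, y to its left, z up, the work surface at z = 0. Lengths are in m, angles in rad, forces in N, time in s.
With the tool pointing down it reaches from about 0.35 to 0.9 m from the base axis. Payload 19.9 kg.
Tool frame: the origin (TCP) lies at the very end of the fingers, on their centre line; the grasp point (between the pads) lies 19 mm behind it; x points along the fingers, y is the direction in which the jaws open and shut, and the axes are right-handed (so a half turn about x gives the same grasp; the last joint's range is limited). The gripper opens to 94 mm and grips with 3 to 60 N. Pads are 16 mm wide; open, the fingers measure 119 mm over their backs; the gripper's body (75 mm by 177 mm) begins 78 mm behind the grasp point.
Start: joints at [-1.365, 0.417, -0.01, 1.614, 0.005, 1.111, -0.053], TCP at [0.153, 0.606, 0.185] pointing down, gripper open.
Joint ranges: [-2.81, 2.81], [-0.39, 2.02], [-1.27, 1.25], [0.06, 2.57], [-1.19, 4.33], [0.19, 2], [-2.82, 2.82]. Speed limits (rad/s): [1.89, 1.89, 2.39, 2.39, 3.01, 3.01, 3.01].

INTERFACE

Orientations are given as a 3x3 rotation matrix whose columns are the frame's x, y, z axes.
In Python, from rig import bot, effector, cams gives the robot as it stands. The module is installed in compiled form; this text tells all that it offers. Calls block until the motion is done:
- bot.move_to(position, orientation): joint-space move of the TCP to a pose.
- bot.line_to(position, ori=None, rate=0.15, f_stop=None): straight line of the TCP; ori=None keeps the orientation; rate is the mean speed in m/s. With f_stop (N) it stops when the force on the tool has changed by that much, and returns True; else False.
- bot.set_joints(angles): joint-space move.
- effector.grip(opening, squeeze=None): finger opening in m; squeeze is the grip in N (None keeps the last); returns when the fingers have stopped.
- bot.sleep(seconds).
- bot.inverse_kinematics(position, orientation): joint angles nearest the present ones, or None.
- bot.get_obs(): the state.
- cams.camera(name): name is "scene" or "top" or "wrist"; returns a dict with "frame" (400x640x3 uint8, red, green, blue), "intrinsics" (3x3 intrinsics, pixels), "position" and "rotation" of the camera in the world. Camera axes: x right, y down, z forward; pixel columns grow to the right and rows downward; lengths in m; the calibration is good to about 2 mm. A picture is of the moment at which its call begins. There is no depth.
A pose or a line that the arm cannot do raises bot.Unreachable and nothing moves.
- bot.finish_job(): hands the job in, once; it reports no verdict.
The state is a dict: "time": time; "qpos": joint angles; "dq": joint speeds; "tau": joint torques, N m; "position": TCP position; "ee_rot": TCP orientation; "ft_force": force on the tool from outside, world axes, zero at the start; "torque": the same for the moment, N m; "opening": finger opening in m.
Only numpy, scipy, OpenCV 4.12 (cv2) and the standard library are available. Lean on these libraries where they do the work, as an engineer would, in place of code of your own. Each camera call takes 0.05 s, during which the arm holds its last target.

## Working session

There is one attempt and no reset: what is moved stays moved. The work goes in short steps, each a Python script; the robot and the scene stay as the last script left them, time stands still between calls to the robot, and variables do not carry over. Pictures are saved under pics/ and viewed, and the job is handed in when it is done.

```bash
mkdir -p pics; cat > h.py <<'E'
import numpy as np, cv2
from rig import bot, effector, cams
def snap(name,fn):
    d=cams.camera(name); im=d["frame"][:,:,::-1].copy(); cv2.imwrite("pics/"+fn+".png",im)
    np.savez("pics/"+fn+".npz",K=d["intrinsics"],p=d["position"],R=d["rotation"]); return d
def ray(fn,u,v,z):
    d=np.load("pics/"+fn+".npz"); r=d["R"]@np.linalg.inv(d["K"])@np.array([u,v,1.]); return d["p"]+r*(z-d["p"][2])/r[2]
def proj(fn,P):
    d=np.load("pics/"+fn+".npz"); c=d["R"].T@(np.asarray(P)-d["p"]); q=d["K"]@c; return q[:2]/q[2]
def crop(fn,x0,y0,x1,y1,s,out):
    im=cv2.imread("pics/"+fn+".png"); cv2.imwrite("pics/"+out+".png",cv2.resize(im[y0:y1,x0:x1],None,fx=s,fy=s,interpolation=cv2.INTER_CUBIC))
E
python3 - <<'E'
from h import *
for n in("scene","top","wrist"):
    d=snap(n,n+"0"); print(n,d["position"],d["rotation"].round(3).tolist(),d["intrinsics"].tolist())
print(bot.get_obs())
E
```

```text
scene [ 1.28370713 -0.39411119  0.69025187] [[0.395, 0.592, -0.702], [0.918, -0.252, 0.305], [0.004, -0.765, -0.644]] [[474.9737741639215, 0.0, 313.7613985803894], [0.0, 474.9737741639215, 196.37153286044955], [0.0, 0.0, 1.0]]
top [ 0.44870968 -0.07564355  1.14566731] [[-0.027, -0.988, 0.152], [-1.0, 0.025, -0.019], [0.015, -0.152, -0.988]] [[452.2937304677576, 0.0, 319.39583494815884], [0.0, 452.2937304677576, 201.9817844123029], [0.0, 0.0, 1.0]]
wrist [0.08750445 0.6222348  0.3845388 ] [[0.244, 0.943, 0.226], [0.97, -0.238, -0.057], [-0.001, 0.233, -0.972]] [[301.61276688222466, 0.0, 321.539661346337], [0.0, 301.61276688222466, 198.67310429593212], [0.0, 0.0, 1.0]]
{'time': 0.15, 'qpos': array([-1.36451181,  0.41779676, -0.01028549,  1.61401556,  0.00469593,
        1.11068996, -0.05305368]), 'dq': array([ 0.00015225, -0.00162198, -0.0014197 , -0.00213441,  0.00085239,
        0.00191088, -0.00035057]), 'tau': array([ 9.57817906e-05, -8.51527119e+01,  6.38645086e-01, -4.26140070e+01,
       -4.87929897e-02,  1.70369027e-02,  4.23384779e-05]), 'position': array([0.15323194, 0.60562135, 0.18430265]), 'ee_rot': array([[-1.39577434e-04,  2.45318653e-01,  9.69442489e-01],
       [-8.75229717e-04,  9.69442097e-01, -2.45318680e-01],
       [-9.99999607e-01, -8.82725827e-04,  7.93979347e-05]]), 'ft_force': array([-0.62656048, -0.23315686,  0.12531938]), 'torque': array([ 0.02635964, -0.00186929,  0.05029187]), 'opening': 0.093792172590843}
```

View pics/scene0.png

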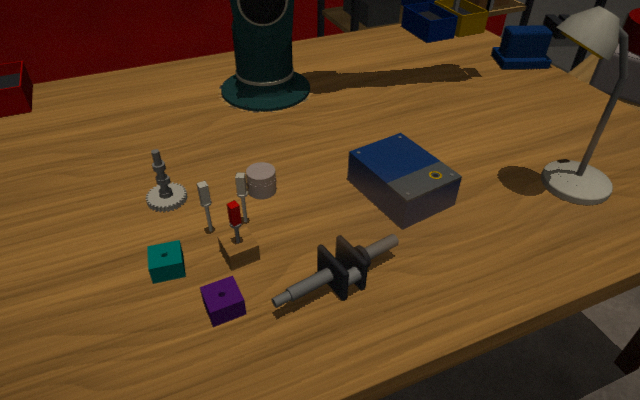

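View pics/top0.png

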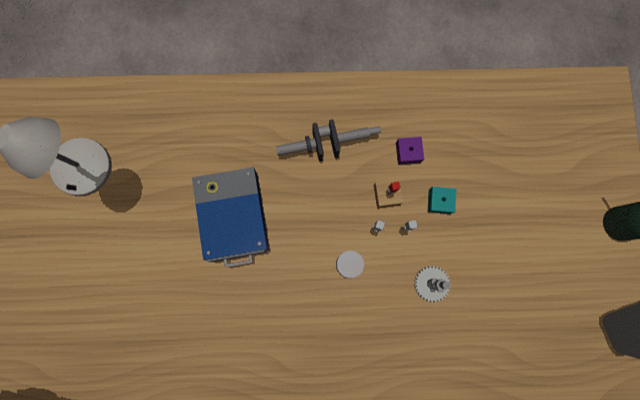

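```bash
python3 - <<'E'
from h import *
crop("top0",360,120,480,240,5,"top0a"); crop("top0",180,155,290,275,5,"top0b"); crop("scene0",140,140,290,330,4,"sc0a"); crop("scene0",340,125,470,230,5,"sc0b")
im=cv2.imread("pics/sc0a.png");cv2.imwrite("pics/sc0a.png",cv2.resize(im,None,fx=.78,fy=.78))
E
```

```text
(no output)
```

View pics/top0a.png

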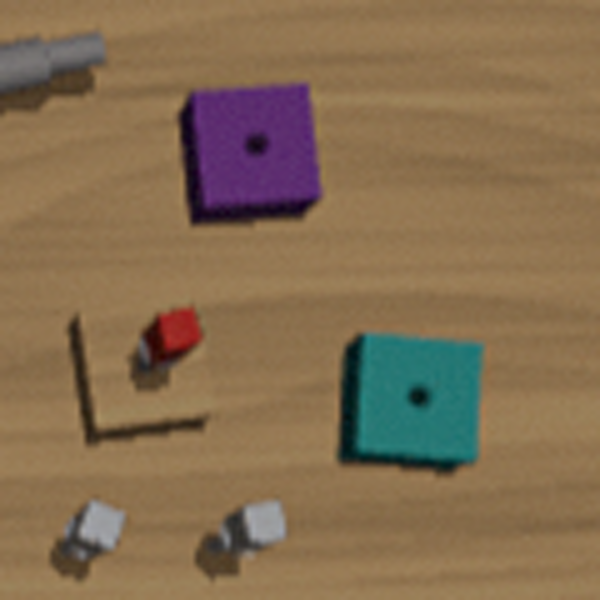

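View pics/top0b.png

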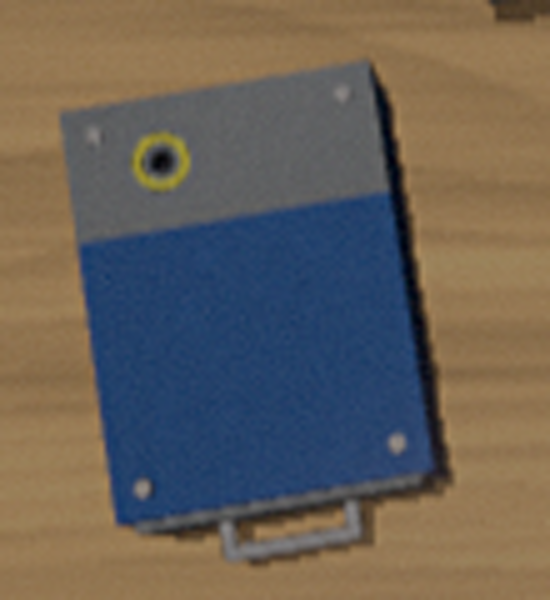

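View pics/sc0a.png

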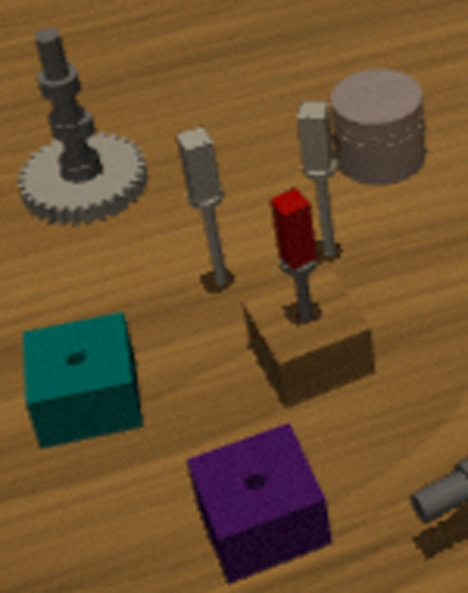

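View pics/sc0b.png

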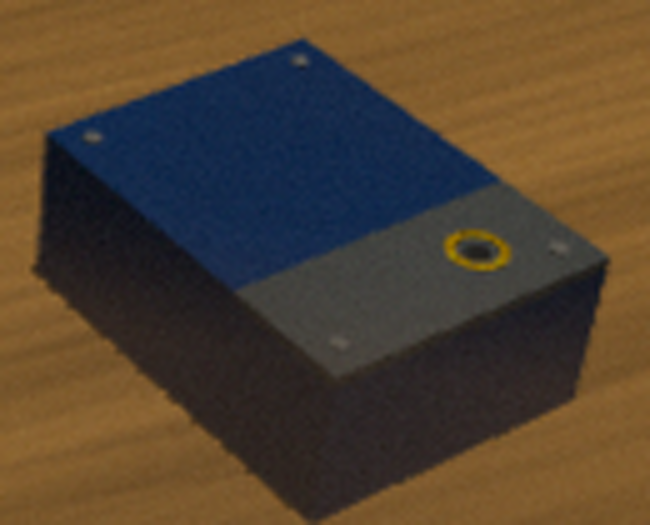

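```bash
python3 - <<'E'
from h import *
def c(x0,y0,s,u,v): return x0+(u+.5)/s-.5, y0+(v+.5)/s-.5
T=lambda u,v,z: ray("top0",*c(360,120,5,u,v),z).round(4)
TB=lambda u,v,z: ray("top0",*c(180,155,5,u,v),z).round(4)
S=lambda u,v,z: ray("scene0",*c(140,140,4*.78,u,v),z).round(4)
SB=lambda u,v,z: ray("scene0",*c(340,125,5,u,v),z).round(4)
print("handle top",T(181,328,.133),S(291,201,.133))
print("bore/block top: ",T(153,368,.04), S(303,312,.04))
print("block corners scene", S(245,304,.04),S(286,360,.04),S(374,330,.04), "top",T(76,318,.04),T(92,430,.04),T(205,418,.04))
print("hole",TB(162,161,.08),SB(477,250,.08))
print("keeper corners top",[TB(*p,.08) for p in((62,112),(370,62),(118,524),(435,475))])
print("keeper corners sc",[SB(*p,.08) for p in((48,133),(304,38),(608,262),(338,377))])
print("whites",T(102,527,.125),T(265,525,.125))
print("piston",ray("top0",350,264,.056),"cam",ray("top0",432,284,.01))
print("crank",[ray("top0",*p,.04).round(3) for p in((277,152),(380,131),(316,122),(337,157))])
E
```

```text
handle top [ 0.6386 -0.2706  0.133 ] [ 0.639  -0.2715  0.133 ]
bore/block top:  [ 0.6362 -0.2735  0.04  ] [ 0.6351 -0.2729  0.04  ]
block corners scene [ 0.6144 -0.3039  0.04  ] [ 0.6698 -0.2934  0.04  ] [ 0.6668 -0.2376  0.04  ] top [ 0.6624 -0.2363  0.04  ] [ 0.6058 -0.2416  0.04  ] [ 0.6104 -0.298   0.04  ]
hole [0.6554 0.1593 0.08  ] [0.6527 0.1592 0.08  ]
keeper corners top [array([0.6805, 0.2073, 0.08  ]), array([0.7015, 0.06  , 0.08  ]), array([0.4838, 0.1783, 0.08  ]), array([0.5026, 0.0306, 0.08  ])]
keeper corners sc [array([0.5042, 0.0309, 0.08  ]), array([0.4808, 0.1788, 0.08  ]), array([0.6813, 0.2052, 0.08  ]), array([0.7008, 0.0609, 0.08  ])]
whites [ 0.5492 -0.2313  0.125 ] [ 0.5482 -0.3056  0.125 ]
piston [ 0.46431065 -0.16556649  0.056     ] cam [ 0.41034076 -0.37110103  0.01      ]
crank [array([0.748, 0.006, 0.04 ]), array([ 0.797, -0.256,  0.04 ]), array([ 0.824, -0.094,  0.04 ]), array([ 0.732, -0.144,  0.04 ])]
```

```bash
cat >> h.py <<'E'
def ori(yaw):
    # tool x down, y = jaw dir at yaw (from world +y), z = x cross y
    x=np.array([0,0,-1.]); y=np.array([-np.sin(yaw),np.cos(yaw),0]); return np.column_stack([x,y,np.cross(x,y)])
E
python3 - <<'E'
from h import *
a=np.radians(6)
bot.move_to([.36,.30,.32],ori(0)); 
bot.move_to([.60,-.27,.27],ori(a))
effector.grip(.06,20)
o=bot.get_obs(); print(o["time"],o["position"],o["qpos"],o["ft_force"],o["opening"]); print(ori(a)-o["ee_rot"])
snap("wrist","w1"); crop("w1",200,100,480,400,2.5,"w1a")
E
```

```text
4.525 [ 0.60001713 -0.26997928  0.27001191] [-0.19864181  0.54217019  0.87747568  1.43934843 -0.41849062  1.35444218
  2.37267509] [-0.71427383 -0.10596496 -0.00421327] 0.05964821871923131
[[-4.35252359e-05  2.07179537e-05  2.17871530e-06]
 [-2.36564665e-05  2.17794390e-06 -2.07169995e-05]
 [-1.22703725e-09 -1.89762946e-05 -4.57599695e-05]]
```

View pics/w1.png

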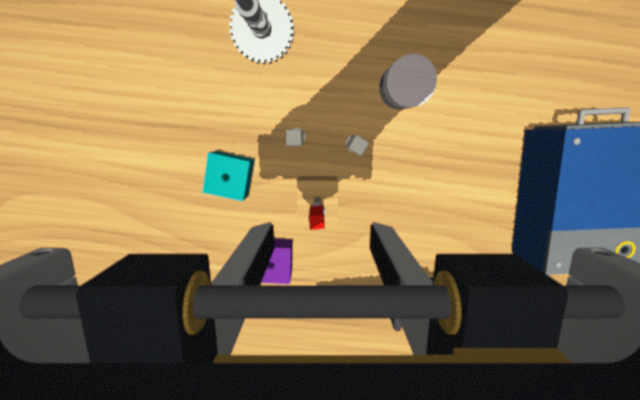

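```bash
python3 - <<'E'
from h import *
crop("w1",270,150,370,250,6,"w1a")
print(proj("w1",[.638,-.272,.133]), proj("w1",[.638,-.272,.04]))
for y in(0,6,8): 
  for f in (0,180):
    print(y,f,[bot.inverse_kinematics(p,ori(np.radians(y+f))) for p in([.638,-.272,.093],[.6545,.159,.12])])
E
```

```text
[316.18794762 219.04023425] [317.25566243 200.12001589]
0 0 [array([-0.1381273 ,  0.76186739,  0.7839101 ,  1.52125798, -0.57816845,
        1.10134767,  2.34467049]), array([-0.81264953,  0.70189078,  0.81003378,  1.56021476, -0.54679375,
        1.11846619,  1.6942494 ])]
0 180 [array([-0.27630268,  0.90734968,  1.07859177,  1.52594218, -0.83244087,
        1.2192631 , -0.6309922 ]), array([-0.94313502,  0.8344077 ,  1.0797706 ,  1.56441447, -0.76997504,
        1.21849012, -1.29265059])]
6 0 [array([-0.1268871 ,  0.75403312,  0.76325362,  1.52085595, -0.56125778,
        1.09542422,  2.43774015]), array([-0.80488235,  0.69651536,  0.79603642,  1.559951  , -0.53593122,
        1.11470059,  1.7911351 ])]
6 180 [array([-0.33188857,  1.02354007,  1.25040138,  1.52767136, -0.99041317,
        1.32197378, -0.43558836]), array([-0.94313502,  0.8344077 ,  1.0797706 ,  1.56441447, -0.76997504,
        1.21849012, -1.18793083])]
8 0 [array([-0.12308674,  0.75147366,  0.75633765,  1.52071937, -0.5556228 ,
        1.09350045,  2.46875166]), array([-0.80235546,  0.6948075 ,  0.79151403,  1.55986489, -0.53243651,
        1.11350972,  1.82351658])]
8 180 [array([-0.32855824,  1.01418318,  1.23773216,  1.52757081, -0.97858749,
        1.31346604, -0.4070366 ]), array([-0.99871726,  0.94276029,  1.24125597,  1.56605154, -0.91523424,
        1.30873976, -1.06129801])]
```

View pics/w1a.png

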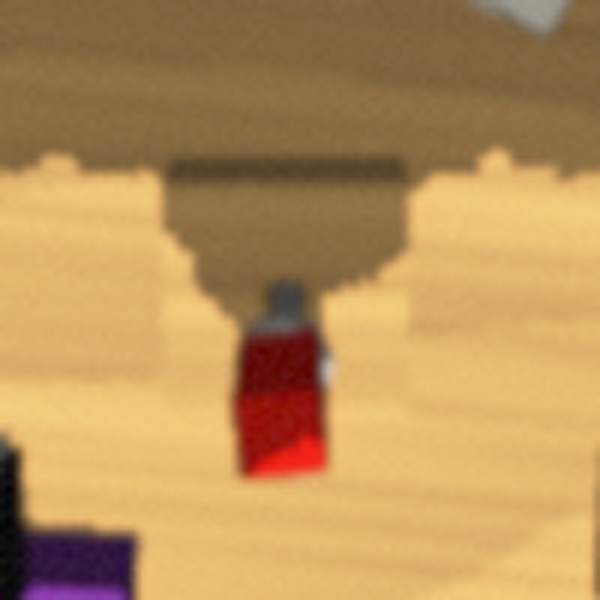

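```bash
python3 - <<'E'
from h import *
a=np.radians(13)
bot.move_to([.6387,-.2715,.20],ori(a)); 
o=bot.get_obs(); print(o["ft_force"])
print(bot.line_to([.6387,-.2715,.093],rate=.1,f_stop=6))
effector.grip(.045,20); 
snap("wrist","w2")
effector.grip(.0,25)
o=bot.get_obs(); print(o["time"],o["position"],o["qpos"],o["ft_force"],o["torque"],o["opening"])
snap("wrist","w3"); snap("scene","s3");snap("top","t3")
E
```

```text
[-0.21300294  0.93843412  0.60156485]
False
7.2583 [ 0.63867837 -0.27146733  0.09299698] [-0.11463861  0.74627677  0.7398732   1.51909623 -0.54259515  1.08972463
  2.54565283] [-1.12488984 -0.44393593  0.74269654] [ 0.08712869  0.08615291 -0.02785305] 0.018058895075397565
```

View pics/w3.png

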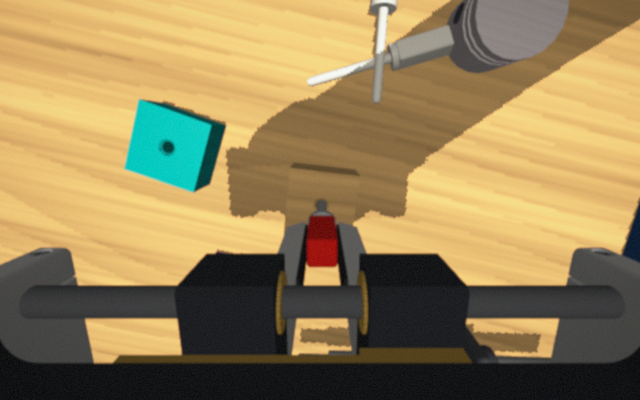

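View pics/s3.png

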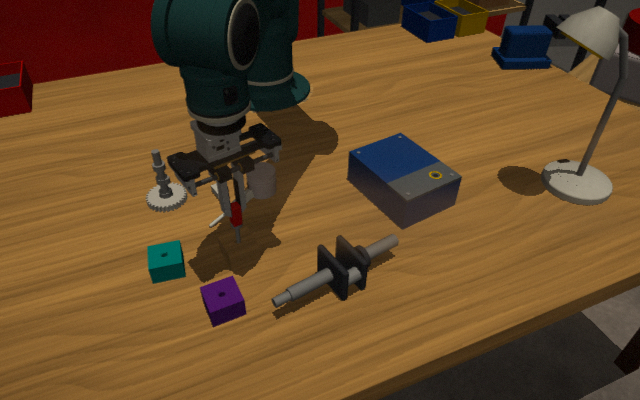

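```bash
python3 - <<'E'
from h import *
crop("w2",160,0,580,320,1.9,"w2a"); crop("s3",140,130,300,290,4,"s3a"); crop("t3",320,100,480,310,3.5,"t3a")
im=cv2.imread("pics/s3a.png");cv2.imwrite("pics/s3a.png",cv2.resize(im,(600,600)))
im=cv2.imread("pics/t3a.png");cv2.imwrite("pics/t3a.png",cv2.resize(im,None,fx=.8,fy=.8))
E
```

```text
(no output)
```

View pics/w2a.png

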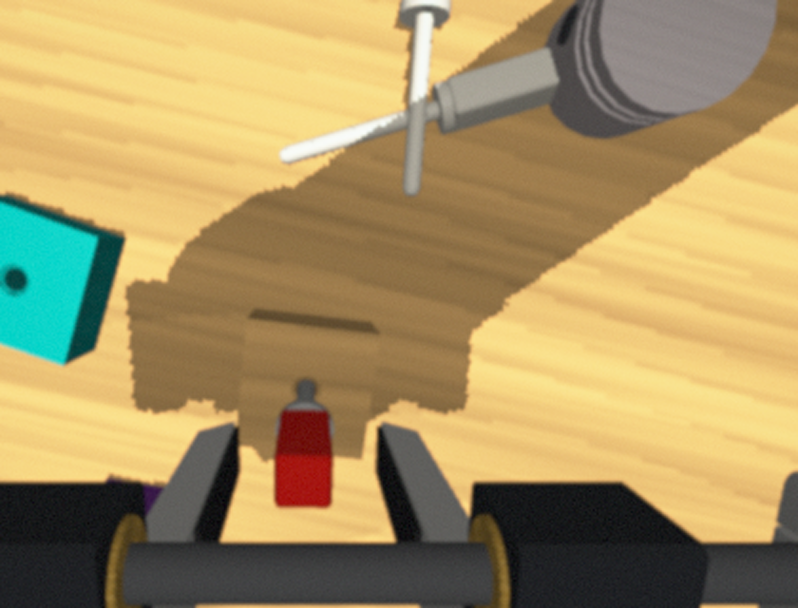

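View pics/s3a.png

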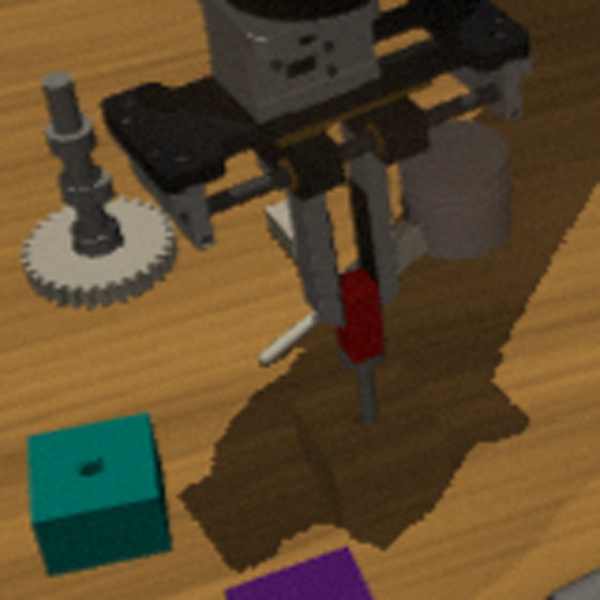

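View pics/t3a.png

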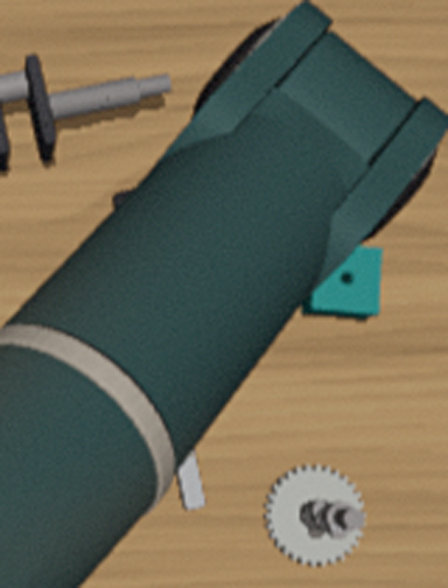

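```bash
python3 - <<'E'
from h import *
print(bot.line_to([.6387,-.2715,.15],rate=.08,f_stop=12))
o=bot.get_obs(); print(o["ft_force"],o["torque"])
bot.line_to([.60,-.15,.27],rate=.2)
a=np.radians(13)
bot.move_to([.59,.0,.27],ori(a))
o=bot.get_obs(); print(o["time"],o["position"],o["qpos"],o["ft_force"],o["torque"],o["opening"])
snap("wrist","w4"); snap("scene","s4")
print(proj("s4",o["position"]),proj("s4",o["position"]-[0,0,.085]))
E
```

```text
False
[ 0.29166277 -0.12024775 -1.10638766] [ 0.0350948  -0.0248377   0.00585286]
9.95 [ 5.89906996e-01 -3.29987005e-04  2.69509673e-01] [-0.71203603  0.38657479  0.87717357  1.62018286 -0.3065964   1.28076655
  2.01520576] [-0.36671714  0.19361072 -0.18514126] [-0.04647331  0.00819379  0.02142158] 0.017915656596241145
[360.13601812  94.6040819 ] [357.25237799 133.70555832]
```

View pics/w4.png

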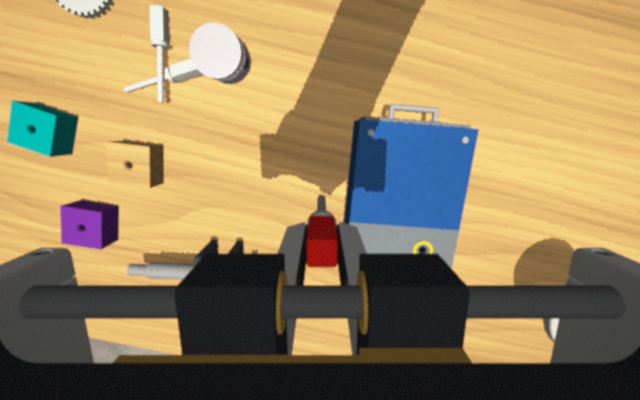

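View pics/s4.png

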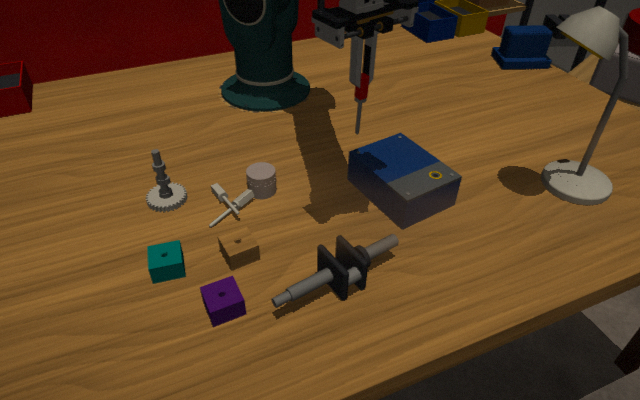

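```bash
python3 - <<'E'
from h import *
a=np.radians(13)
bot.move_to([.6545,.159,.25],ori(a))
bot.line_to([.6545,.159,.176],rate=.1,f_stop=6)
bot.sleep(.3)
o=bot.get_obs(); print(o["time"],o["position"],o["qpos"],o["ft_force"],o["torque"],o["opening"])
snap("wrist","w5"); snap("scene","s5"); snap("top","t5")
print([proj(c,o["position"]-[0,0,.085]) for c in("w5","s5")],[proj(c,[.6545,.159,.08]) for c in("w5","s5")])
crop("w5",270,130,370,230,6,"w5a");crop("s5",395,115,475,215,6,"s5a")
crop("s4",190,190,290,290,6,"s4a")
E
```

```text
11.9667 [0.65462145 0.1590241  0.1763029 ] [-0.78647165  0.62099803  0.76529482  1.50840751 -0.44859657  1.19346554
  1.84977433] [-0.23377706 -0.49322108 -0.96771553] [ 0.03698507 -0.05236017 -0.01279086] 0.01760296943854244
[array([321.17457147, 197.96104203]), array([436.34852171, 170.84389901])] [array([321.18694406, 195.24913626]), array([435.39657558, 175.09590301])]
```

View pics/w5a.png

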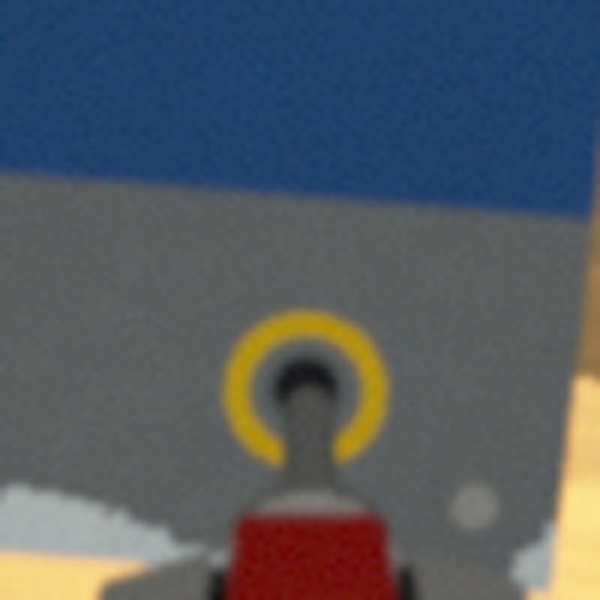

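View pics/s5a.png

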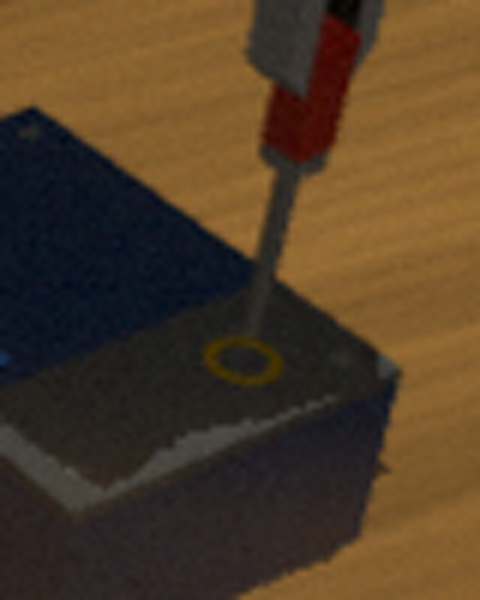

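View pics/s4a.png

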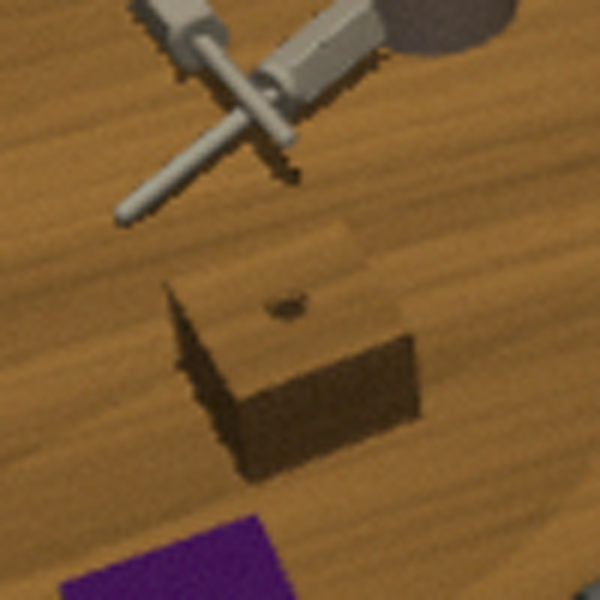

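```bash
python3 - <<'E'
from h import *
def big(fn,x0,y0,x1,y1,s,out):
    im=cv2.imread("pics/"+fn+".png")[y0:y1,x0:x1].astype(float); im=np.clip(255*(im/255)**.5*1.2,0,255).astype(np.uint8)
    cv2.imwrite("pics/"+out+".png",cv2.resize(im,None,fx=s,fy=s,interpolation=cv2.INTER_NEAREST))
big("w5",302,175,342,225,12,"w5b"); big("s5",415,140,460,190,12,"s5b")
p=np.array([.6546,.159,0])
for z in(.0913,.12,.1663): print(z,(proj("w5",p+[0,0,z])-[302,175]+.5)*12,(proj("s5",p+[0,0,z])-[415,140]+.5)*12)
E
```

```text
0.0913 [235.86482112 281.20804994] [261.9927964  376.10445801]
0.12 [235.54399485 371.73955358] [290.42441665 242.20969163]
0.1663 [234.85514639 566.1204164 ] [338.62816665  15.20082667]
```

View pics/w5b.png

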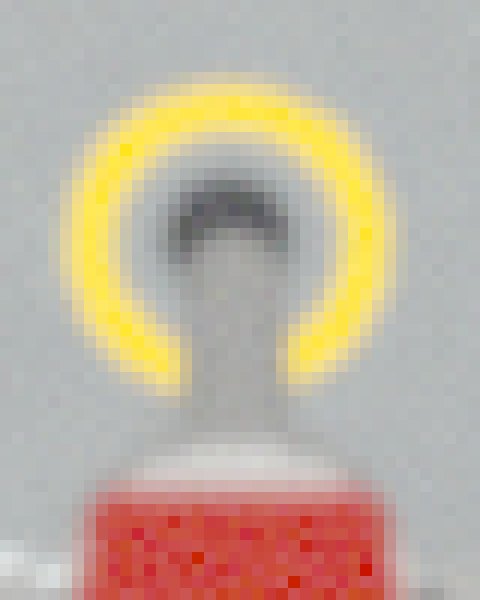

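View pics/s5b.png

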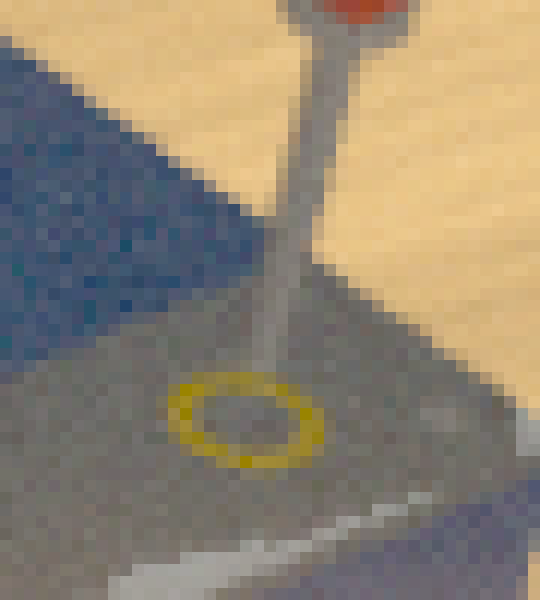

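```bash
python3 - <<'E'
from h import *
x,y=.6546,.159
f0=bot.get_obs()["ft_force"]
r=bot.line_to([x,y,.085+.067],rate=.02,f_stop=3.5)
o=bot.get_obs(); print(r,o["time"],o["position"],o["ft_force"]-f0,o["torque"])
snap("scene","s6"); crop("s6",395,115,475,215,6,"s6a")
E
```

```text
False 13.4667 [0.65465875 0.15900855 0.15213338] [-1.23059352  0.47884524 -0.74974986] [ 0.00455446  0.02496957 -0.00825843]
```

View pics/s6a.png

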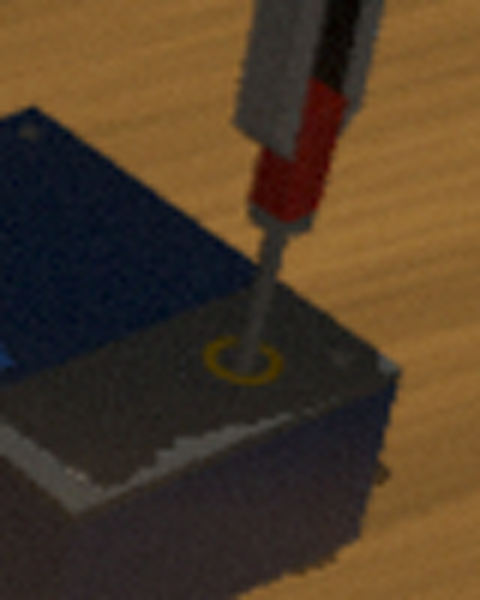

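```bash
python3 - <<'E'
from h import *
x,y=.6546,.159
f0=bot.get_obs()["ft_force"]
r=bot.line_to([x,y,.085+.030],rate=.01,f_stop=9.5)
o=bot.get_obs(); print(r,o["time"],o["position"],o["ft_force"]-f0,o["torque"])
snap("scene","s7"); bot.sleep(.4); 
o=bot.get_obs(); print(r,o["time"],o["position"],o["ft_force"]-f0,o["torque"]);snap("top","t7"); crop("t7",150,120,330,320,3,"t7a")
E
```

```text
True 15.0083 [0.65508723 0.15909588 0.14239436] [-0.64651544  0.18274784  7.09944564] [ 0.0869879   0.34285368 -0.05164338]
True 15.4583 [0.65508434 0.15907779 0.14245759] [-0.46468944 -0.22773927  5.44071149] [ 0.00622237  0.29103623 -0.02557227]
```

View pics/t7a.png

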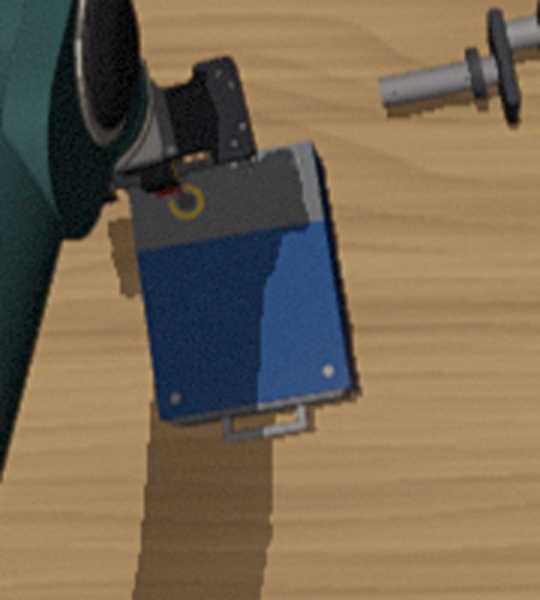

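View pics/s7.png

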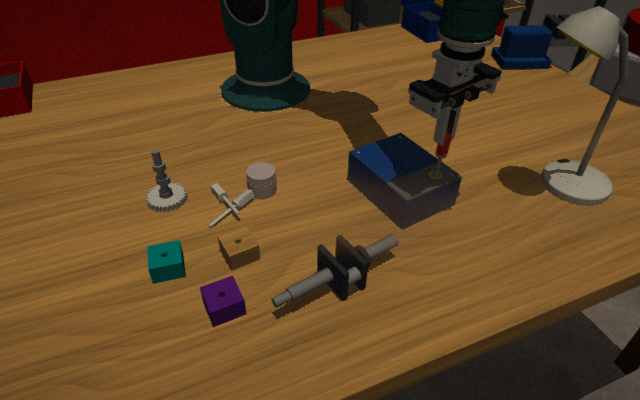

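```bash
python3 - <<'E'
from h import *
x,y=.6546,.159
F=[]
z=bot.get_obs()["position"][2]
fz0=-.97-.75
for i in range(7):
    z-=.0008
    r=bot.line_to([x,y,z],rate=.006,f_stop=5); bot.sleep(.15)
    o=bot.get_obs(); fz=np.mean([bot.get_obs()["ft_force"][2] for _ in range(3)])-fz0
    print(r,round(o["time"],2),o["position"].round(4),(o["ft_force"]-[-1.4,0,fz0]).round(2))
    if fz>12: break
    d=cams.camera("top"); cv2.imwrite("pics/t8_%d.png"%i,d["frame"][:,:,::-1])
    ref=cv2.imread("pics/t7.png"); m=(np.abs(cv2.imread("pics/t8_%d.png"%i)[255:310,190:290].astype(int)-ref[255:310,190:290]).max(2)>40).sum(); print("diff",m)
    if m>150: break
E
```

```text
False 15.91 [0.655  0.1591 0.1423] [1.23 0.38 9.  ]
diff 0
False 16.39 [0.655  0.159  0.1414] [0.48 0.31 8.02]
diff 565
```

```bash
python3 - <<'E'
from h import *
bot.sleep(.9)
o=bot.get_obs();print(o["time"],o["position"],o["ft_force"])
snap("top","t9"); crop("t9",150,120,330,320,3,"t9a"); snap("wrist","w9")
E
```

```text
17.3417 [0.65497484 0.15906033 0.14138952] [-0.62859821  0.31641171  4.54485347]
```

View pics/t9a.png

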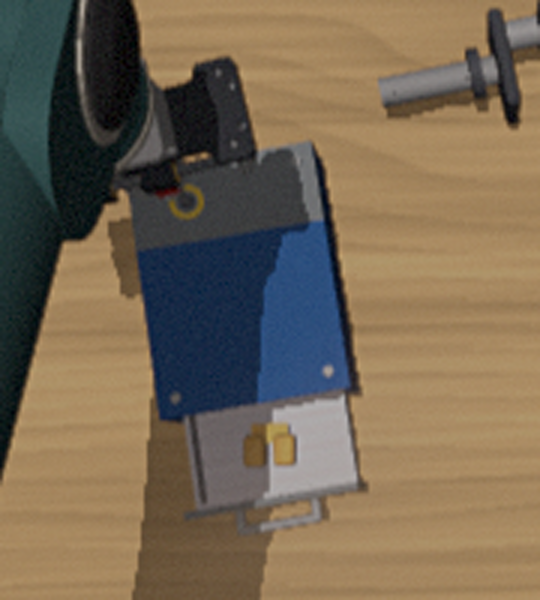

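View pics/w9.png

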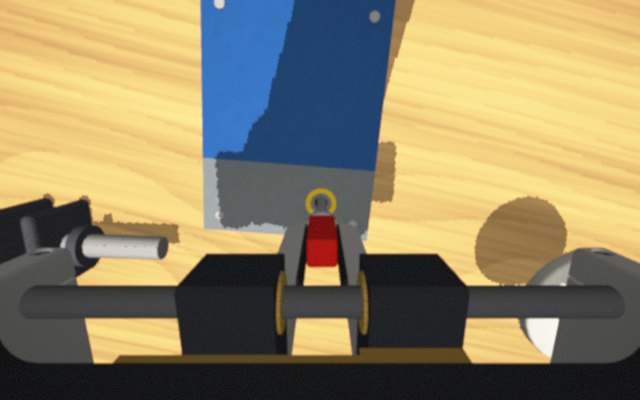

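```bash
python3 - <<'E'
from h import *
a=np.radians(13)
print(bot.line_to([.655,.159,.20],rate=.05,f_stop=12))
bot.line_to([.655,.159,.26],rate=.15)
bot.move_to([.60,-.10,.27],ori(a))
bot.move_to([.6387,-.2715,.22],ori(a))
bot.line_to([.6387,-.2715,.137],rate=.1,f_stop=6)
bot.sleep(.3)
o=bot.get_obs();print(o["time"],o["position"],o["qpos"],o["ft_force"],o["opening"])
snap("wrist","w10"); snap("scene","s10")
def big(fn,x0,y0,x1,y1,s,out):
    im=cv2.imread("pics/"+fn+".png")[y0:y1,x0:x1].astype(float); im=np.clip(255*(im/255)**.5*1.2,0,255).astype(np.uint8)
    cv2.imwrite("pics/"+out+".png",cv2.resize(im,None,fx=s,fy=s,interpolation=cv2.INTER_NEAREST))
big("w10",296,165,346,225,10,"w10b"); big("s10",210,190,265,250,10,"s10b")
p=o["position"]*[1,1,0]
for z in(.04,o["position"][2]-.085,.1): print(z,(proj("w10",p+[0,0,z])-[296,165]+.5)*10,(proj("s10",p+[0,0,z])-[210,190]+.5)*10)
E
```

```text
False
22.4 [ 0.63881126 -0.27155631  0.137297  ] [-0.14340562  0.71297145  0.79497293  1.4862245  -0.53268503  1.16704132
  2.53847935] [ 0.07370087 -0.24731213 -0.47692859] 0.017814696841345685
0.04 [257.1877441  306.48237136] [285.00836816 512.20328976]
0.05229699522349261 [257.07514986 334.59011848] [278.59578185 466.46877353]
0.1 [256.53516204 469.39133527] [252.61562062 281.17846332]
```

View pics/w10b.png

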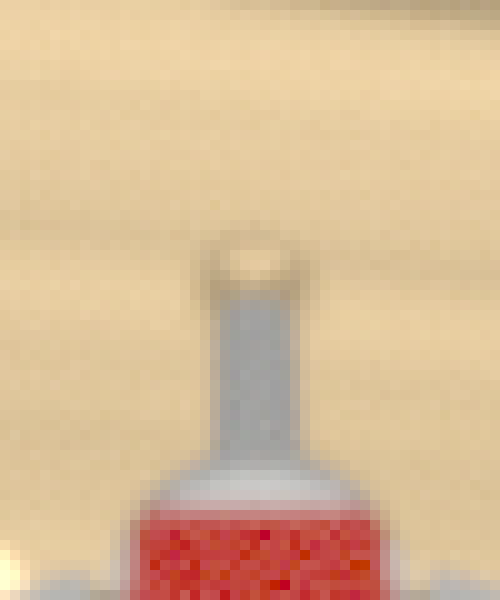

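View pics/s10b.png

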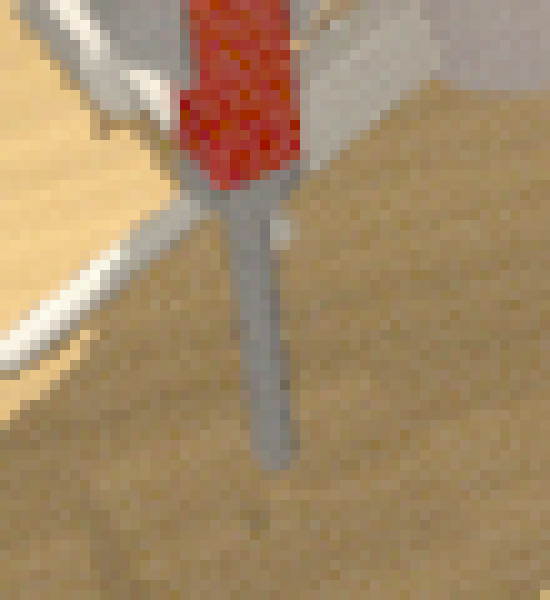

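View pics/s10.png

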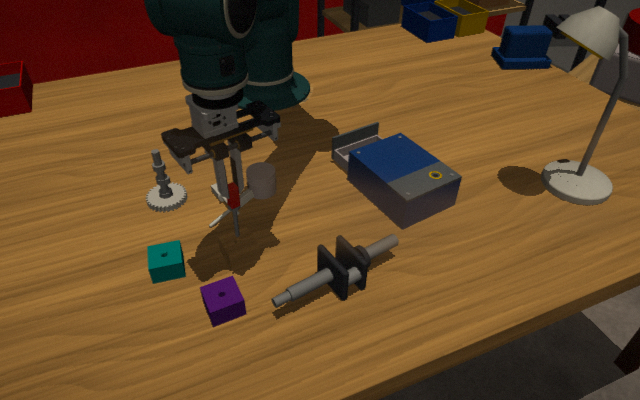

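```bash
python3 - <<'E'
from h import *
r=bot.line_to([.6387,-.2716,.0935],rate=.03,f_stop=6)
bot.sleep(.2)
o=bot.get_obs();print(r,o["time"],o["position"],o["ft_force"],o["torque"],o["opening"])
snap("scene","s11");crop("s11",180,150,280,270,5,"s11a")
E
```

```text
False 24.3 [ 0.63871866 -0.27162206  0.09356868] [-0.1327763   0.24554509 -1.1257006 ] [ 0.02442104 -0.0679818  -0.0189908 ] 0.017309292217423545
```

View pics/s11a.png

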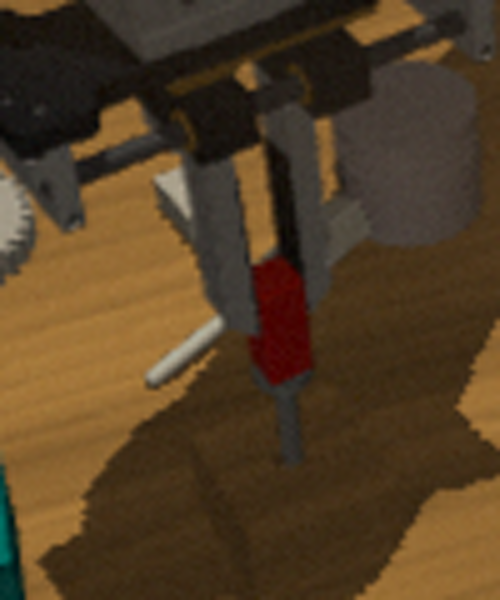

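```bash
python3 - <<'E'
from h import *
r=bot.line_to([.6387,-.2716,.0905],rate=.01,f_stop=3)
o=bot.get_obs();print(r,o["position"],o["ft_force"])
effector.grip(.05,10); bot.sleep(.2)
o=bot.get_obs();print(o["time"],o["position"],o["ft_force"],o["opening"])
print(bot.line_to([.6387,-.2716,.20],rate=.08,f_stop=8))
a=np.radians(13)
bot.move_to([.55,-.05,.32],ori(a))
o=bot.get_obs();print(o["time"],o["position"],o["ft_force"])
snap("wrist","w12");snap("scene","s12");crop("s12",140,130,300,290,3.7,"s12a")
snap("top","t12")
E
```

```text
True [ 0.63887158 -0.27168883  0.09272217] [0.47505646 0.23179025 5.4746338 ]
25.4583 [ 0.63842483 -0.27145852  0.09210932] [-0.31356029  0.7205805   0.33034815] 0.04983766661891519
False
28.0 [ 0.55018528 -0.050658    0.31975884] [ 1.00252786 -0.57651674 -0.73615162]
```

View pics/s12a.png

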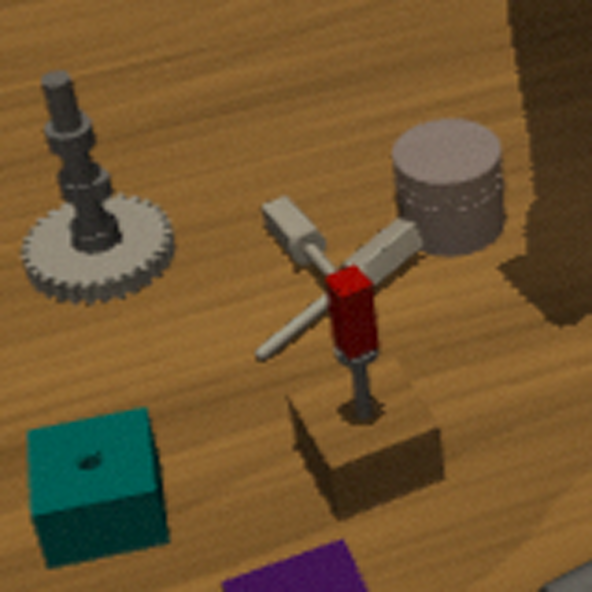

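View pics/w12.png

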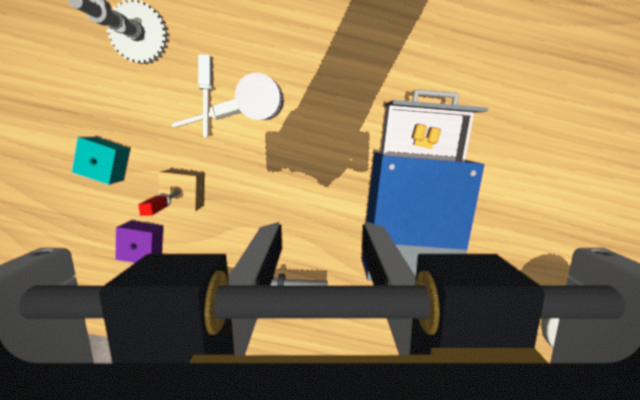

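View pics/t12.png

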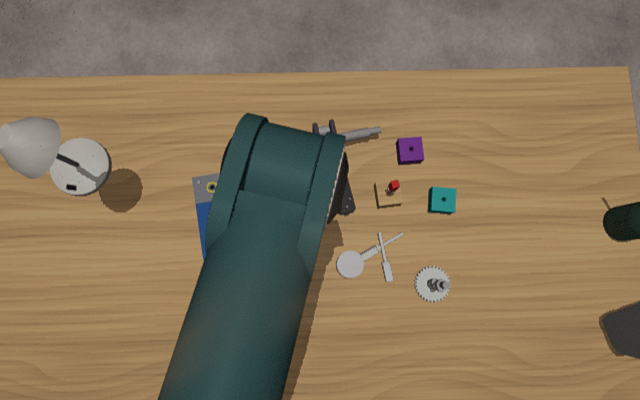

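```bash
python3 - <<'E'
from h import *
bot.sleep(.5); print(bot.get_obs()["time"]); print(bot.finish_job())
E
```

```text
28.65
the job is handed in; nothing more can be done
None
```

The tray is out with the float in it, and the red pin is back in the bore of its wooden block and let go. I handed the job in at about 28.7 s; it gave no verdict.

- **Catch:** I gripped the red-handled pin and lowered it through the yellow-ringed hole. The catch tripped with the tip about 24 mm below the mouth. The measured push was about 8–9 N when the readings were taken, and no higher than about 9.5 N at the force stop.
- **Tray and float:** The last wrist picture shows the tray out with the brass float lying in it. I judged the tray's travel by eye and did not measure it.
- **Pin:** It touched the bottom of the bore at the same height I had picked it up from, to within 1 mm. The last scene picture shows it upright in the block, with its handle top within about 1.5 pixels of where it started.
- **Bystanders:** The piston and camshaft are at the same pixels as at the start. The crankshaft looks unmoved where the arm does not hide it, but I did not measure it.

One thing went differently than intended: the two white look-alike pins fell over around the time I went down to the pin, and I don't know why. One now lies against the piston, which moved less than about 2 mm by the pictures. Both are still on the work surface.

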